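# Put the cannulation things back in their places

## Robot

A 6-joint arm with a two-finger parallel gripper is mounted at the origin on the work surface. World frame = base frame: x ahead of the robot, y to its left, z up, the work surface at z = 0. Lengths are in m, angles in rad, forces in N, time in s.
With the tool pointing down it reaches from about 0.375 to 0.825 m from the base axis. Payload 5.5 kg.
Tool frame: the origin (TCP) lies on the centre line of the jaws, within the pads' length; the fingertips stand 19 mm ahead of it and the grasp point (between the pads) is the TCP; y points along the fingers, x is the direction in which the jaws open and shut, and the axes are right-handed (so a half turn about y gives the same grasp; the last joint's range is limited). The gripper opens to 85 mm and grips with 20 to 120 N. Pads are 22 mm wide; open, the fingers measure 114 mm over their backs; the gripper's body (76 mm by 85 mm) begins 54 mm behind the grasp point. The pads swing forward as they close: fully open they stand 13 mm farther back than shut.
Start: joints at [-1.225, 0.314, -0.047, 1.21, 0, 1.571], TCP at [0.203, -0.564, 0.25] pointing down, gripper open.
Joint ranges: [-2.67, 2.67], [-0.69, 1.73], [-1.03, 1.25], [-2.08, 2.16], [-1.42, 1.45], [-3.14, 3.14]. Speed limits (rad/s): [2.39, 2.39, 3.01, 3.14, 3.14, 3.14].

## Interface

Orientations are given as [roll, pitch, yaw] about the fixed x, y, z axes, in that order (R = Rz(yaw) Ry(pitch) Rx(roll)).
In Python, from plant import arm gives the robot as it stands.
- The arm moves only by the tool play_rows, never from a script. Its argument "increments" is a list of rows, each a list of 7 numbers: the opening in per cent of the stroke, from 0 (shut) to 100 (fully open), then the shift along the tool's x, y, z in m, then the turn, a rotation vector about the tool's x, y, z in rad. In form: [[hand, x, y, z, rx, ry, rz], ...]. A call has 1 to 5 rows; each row is the pose to reach, as a shift and turn from the pose commanded when the call began, along the tool's axes at that moment; what a row does not reach only later rows make up. A row lasts 1/8 s, in which the tool goes at most 62.5 mm and 10.7 degrees, less where a joint would pass 70% of its speed; a pose out of reach is approached as far as the arm can. A call with a gripper value outside its range is refused whole. The fingers move at their own pace and stop on an object; "force" is the grip in N (left out, the last holds). Time passes only in rows, so rows that repeat a pose let the fingers close. It gives the time, the measured TCP pose, the force and the opening at its end, in the units of the state.
- arm.observe(): the state, without advancing time (a new reading comes with each control period).
- arm.read_camera(name): name is "scene" or "top"; returns (picture, depth): 420x560x3 uint8, red, green, blue; 420x560 float32, m along the optical axis (not along the pixel's ray), 0 where there is no reading.
- arm.camera_params(name): a dict with "fov_y" (degrees; the focal length in pixels is half the picture's height over the tangent of half this angle, whatever the lens; pixels are square), "cx", "cy" (the principal point, pixels), "origin" and "orientation" of the camera in the world. Camera axes: x right, y up, looking along -z (the intrinsics and any distortion apply to the point x, -y, -z); pixel columns grow to the right and rows downward; lengths in m; the calibration is good to about 2 mm. A picture is of the moment at which its call begins. camera_params takes no time and is no camera call.
- arm.finish_job(): hands the job in, once; it reports no verdict.
The state is a dict: "t": time; "qpos": joint angles; "joint_velocities": joint speeds; "effort": joint torques, N m; "position": TCP position; "eef_rot": TCP orientation; "wrist_force": force on the tool from outside, world axes, zero at the start; "wrist_torque": the same for the moment, N m; "opening": opening from 0.0 (shut) to 1.0 (fully open).
Only numpy, scipy, OpenCV 4.12 (cv2) and the standard library are available. Lean on these libraries where they do the work, as an engineer would, in place of code of your own. Each camera call takes 0.05 s, during which the arm holds its last target. There are 200 camera calls.

## Task

The drip is in, so clear the counter. Put the blue and the yellow cannula pack each into the stock box of its own colour, lying flat and lengthwise on top of the packs already there, slip the tape roll over the spindle of the tape stand and down onto the roll already on it, and lay the glucose meter gently, without dropping it, screen up and flat on the charging tray between its corner guards. Leave the specimen pot standing where it is.

Things in the scene. Friction and masses are not known exactly. Their poses are not given: they have to be found in the camera images.
- pack_blue: Loose cannula blister pack, a stiff block 108 x 30 x 20 mm (along its x, y, z), about 20 g: clear shell on white card, blue label at one end of the top, blue band, hub and wings inside. Lies card side down. Origin at the centre of its underside, x lengthwise, z up. Grip it across its 30 mm width.
- pack_yellow: The same loose pack, 108 x 30 x 20 mm, with yellow label, band, hub and wings. Origin at the centre of its underside, x lengthwise, z up.
- tape_roll: Loose roll of skin-coloured (tan) surgical tape lying flat: 50 mm outer diameter, blue core with a 25 mm hole right through, 25 mm high, about 30 g. Origin on its axis at the underside, z up.
- meter: Loose black glucose meter lying on its back, a block 100 x 54 x 30 mm (along its x, y, z), about 150 g, with a grey-green screen and three buttons on top. Origin at the centre of its underside, x lengthwise, z up. Grip it across its 54 mm width.
- box_blue: Fixed open white stock box with blue labels and rims, 138 x 130 x 58 mm outside (along its x, y, z), walls 3 mm, so 132 x 124 mm inside. It is filled with a flat bed of blue packs lying along its x, whose top is 43 mm above the counter (15 mm below the rim). Origin at the centre of its underside on the counter, z up. The pack goes on that bed, its length along the box's x, either way round, near the middle of the box.
- box_yellow: The same fixed stock box with yellow labels, rims and packs: 138 x 130 x 58 mm outside, 132 x 124 mm inside, bed of packs 43 mm above the counter. Origin at the centre of its underside, x along the packs.
- tape_stand: Fixed tape stand: grey round foot of 90 mm diameter, 12 mm high, with an upright round-topped steel spindle of 9 mm diameter in the middle, its top 72.5 mm above the counter. A narrow white roll (50 mm diameter, 13 mm high) is already on it, so the tape roll comes to rest with its underside 25 mm above the counter. Origin at the centre of the foot's underside, z up.
- dock: Fixed grey charging tray, 146 x 98 mm plate (along its x, y) with a dark pad; the plate's top is 12 mm above the counter. Four L-shaped corner guards rise 10 mm above the plate and leave a bay 118 mm (x) by 72 mm (y); along each long side the middle 74 mm is open for a finger. Origin at the centre of its underside, z up. The meter lies in the bay, lengthwise along x, either way round.
- pot: Loose specimen pot with red screw cap standing among the things: 43 mm diameter, 63 mm high. Not to be moved. Origin at the centre of its underside.

How it is judged:
By the outcome, as a careful person would: the job done as asked, in the order asked, and still so for the second after the job is handed in, with the robot touching nothing.
It also fails if it takes over 99 s, if anything falls off the work surface, if the arm or the gripper's body presses on something with over 40 N, if the wrist force passes 120 N, or if a joint passes its speed limit or range.

## Working session

There is one attempt and no reset: what is moved stays moved. The work goes in short steps, Python scripts to look and compute and a tool call to move; the robot and the scene stay as the last step left them, time stands still between calls to the robot, and variables do not carry over. Pictures are saved under pics/ and viewed, about 12 in all and at most 16, crops included, and the job is handed in when it is done.

Besides the shell and the picture viewer there is one more tool, called after "Request:" as a command line: name --pt "numbers of a row" for each row, then --argument value for the rest. play_rows: Moves the arm, as the interface text tells. Its arguments: {"type":"object","properties":{"increments":{"type":"array","items":{"type":"array","items":{"type":"number"}}},"force":{"type":"number"}},"required":["increments"]}

```bash
ls; mkdir -p pics; python3 - <<'E'
from plant import arm
import numpy as np, cv2
for n in("scene","top"):
    p,d=arm.read_camera(n); print(n,arm.camera_params(n))
    cv2.imwrite(f"pics/{n}0.png",p[...,::-1]); np.savez(f"{n}0.npz",p=p,d=d)
print(arm.observe())
E
```

```text
pics
scene {'fov_y': 54.50783736747661, 'cx': 276.57786250494826, 'cy': 204.66646038002435, 'origin': array([1.01078569, 0.35567171, 0.82604784]), 'orientation': array([0.65322899, 0.0145982 , 2.16215236])}
top {'fov_y': 47.64745064391213, 'cx': 274.83082872264305, 'cy': 204.62783626626614, 'origin': array([0.38515433, 0.01515076, 1.21579326]), 'orientation': array([ 1.08635870e-01,  9.95897617e-04, -1.59358951e+00])}
{'t': 0.1, 'qpos': array([-1.22501338e+00,  3.14166555e-01, -4.79494021e-02,  1.21023215e+00,
        8.84901247e-06,  1.57079669e+00]), 'joint_velocities': array([ 0.0001913 , -0.00145977,  0.00033835,  0.00020133, -0.00047573,
       -0.00041543]), 'effort': array([-1.26413643e-04, -5.40768206e+01,  3.40541303e+01,  1.11930966e-02,
       -3.14158308e-05,  1.10900481e-05]), 'position': array([ 0.20319633, -0.56402367,  0.24952705]), 'eef_rot': array([-1.57078748e+00,  1.55178380e-03, -1.22501374e+00]), 'wrist_force': array([-0.44763022,  0.16017076, -0.91828011]), 'wrist_torque': array([ 0.01078741, -0.0197206 , -0.00341099]), 'opening': 0.9991851526082031}
```

View pics/top0.png

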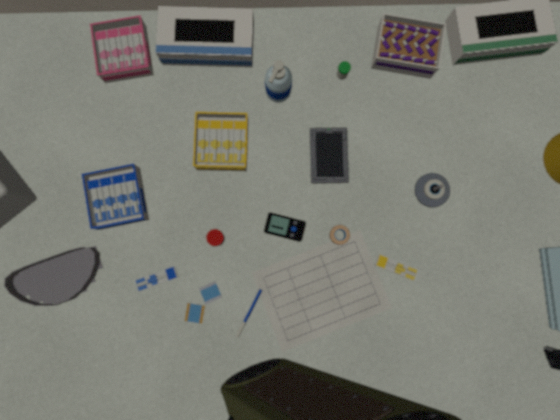

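View pics/scene0.png

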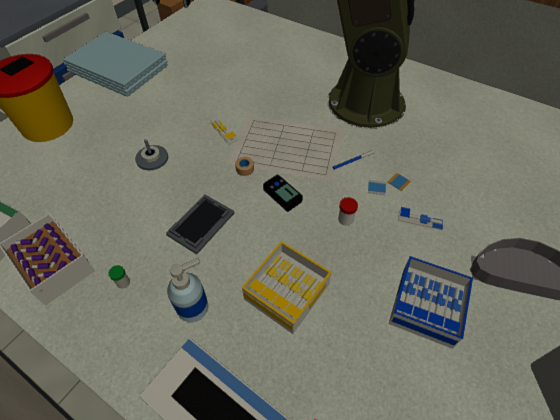

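The top view shows: blue box (115,197), yellow box (221,141), dock (329,155), stand (432,189), meter (285,227), tape roll (340,235), pot (215,238), blue pack (157,279), yellow pack (396,267). The scene view shows the same layout.

```bash
cat > h.py <<'E'
import numpy as np, cv2
from scipy.spatial.transform import Rotation as Ro
from plant import arm
def cloud(n,p,d):
    c=arm.camera_params(n); f=p.shape[0]/2/np.tan(np.radians(c['fov_y'])/2)
    v,u=np.mgrid[:p.shape[0],:p.shape[1]]
    P=np.stack([(u-c['cx'])/f*d,-(v-c['cy'])/f*d,-d],-1)
    return P@Ro.from_euler('xyz',c['orientation']).as_matrix().T+c['origin']
E
python3 - <<'E'
from h import *
np.set_printoptions(precision=4,suppress=True)
for n,L in (("top",dict(bb=(115,197),yb=(221,141),dock=(329,155),st=(432,189),met=(285,227),roll=(340,235),rollrim=(331,233),pot=(215,238),bp=(157,279),yp=(396,267),c1=(180,200),c2=(380,180),c3=(60,100),c4=(520,120),c5=(320,330))),("scene",dict(met=(283,193),pot=(348,205),dock=(201,222),yb=(288,284),bb=(432,300),roll=(245,163),bp=(421,217),yp=(223,130),c=(300,230),c2=(370,260)))):
    z=np.load(n+"0.npz"); W=cloud(n,z['p'],z['d'])
    for k,(u,v) in L.items(): print(n,k,W[v,u],z['d'][v,u])
    im=z['p'][...,::-1]
    if n=="top":
        a=cv2.resize(im[90:310,70:470],None,fx=2,fy=2,interpolation=cv2.INTER_CUBIC)
        cv2.imwrite("pics/topcrop.png",a)
        h=np.clip((W[...,2]+.02)/.1*255,0,255).astype('uint8')
        cv2.imwrite("pics/toph.png",cv2.resize(cv2.applyColorMap(h,cv2.COLORMAP_JET)[90:310,70:470],None,fx=2,fy=2,interpolation=cv2.INTER_NEAREST))
E
```

```text
top bb [0.5409 0.4094 0.0452] 1.1799959
top yb [0.6781 0.1456 0.0396] 1.2008142
top dock [ 0.6409 -0.1285  0.016 ] 1.2206511
top st [ 0.5458 -0.385   0.0236] 1.2031634
top met [ 0.4576 -0.0107  0.0323] 1.1844546
top roll [ 0.4358 -0.1506  0.0046] 1.2098285
top rollrim [ 0.4404 -0.1254  0.0258] 1.1891481
top pot [0.4328 0.1596 0.0664] 1.1475238
top bp [0.3362 0.3108 0.0194] 1.18362
top yp [ 0.3523 -0.2852  0.0195] 1.186075
top c1 [ 0.5356  0.2576 -0.0021] 1.2266525
top c2 [ 0.5759 -0.2605 -0.0023] 1.2319778
top c3 [0.8077 0.5727 0.001 ] 1.252589
top c4 [ 0.727  -0.636  -0.0033] 1.2499774
top c5 [ 0.2006 -0.092   0.0038] 1.1849656
scene met [ 0.4725 -0.0004  0.0308] 1.0235956
scene pot [0.442  0.162  0.0644] 0.95557785
scene dock [ 0.6458 -0.1262  0.0122] 0.99595207
scene yb [0.6804 0.149  0.0416] 0.8594572
scene bb [0.5488 0.4138 0.0425] 0.83207774
scene roll [ 0.4267 -0.1551  0.0096] 1.1171628
scene bp [0.3454 0.3151 0.0206] 0.98511803
scene yp [ 0.3657 -0.2786  0.0224] 1.1804777
scene c [ 0.5243  0.0833 -0.0025] 0.9951121
scene c2 [0.5081 0.2626 0.0003] 0.93847865
```

View pics/topcrop.png

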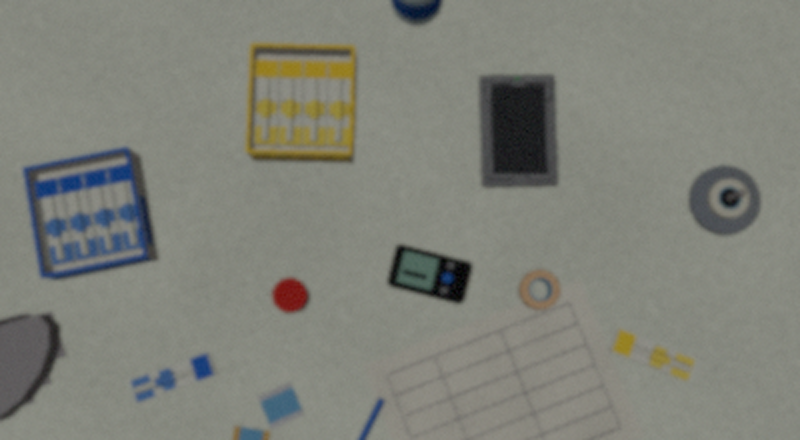

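View pics/toph.png

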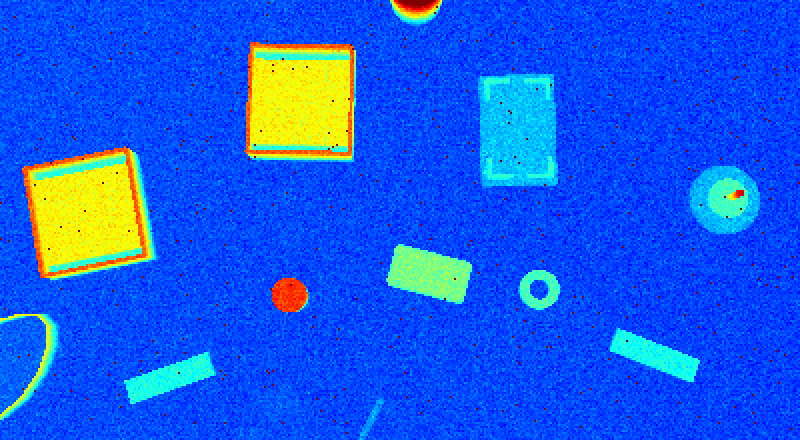

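```bash
cat >> h.py <<'E'
def fit(n,p,d,seed,lo,hi,h,R=70,k=1):
    """component of heights lo..hi holding/nearest the seed pixel -> rect on plane z=h"""
    c=arm.camera_params(n); f=p.shape[0]/2/np.tan(np.radians(c['fov_y'])/2)
    Rm=Ro.from_euler('xyz',c['orientation']).as_matrix()
    W=cloud(n,p,cv2.medianBlur(d,3)); m=((W[...,2]>lo)&(W[...,2]<hi)&(d>0)).astype('uint8')
    m=cv2.morphologyEx(m,cv2.MORPH_CLOSE,np.ones((3,3)))
    _,lab,st,ce=cv2.connectedComponentsWithStats(m)
    l=lab[seed[1],seed[0]]
    if l==0:
        yy,xx=np.nonzero(lab); i=np.argmin((yy-seed[1])**2+(xx-seed[0])**2); l=lab[yy[i],xx[i]]
    # upscaled contour: sub-pixel-ish
    mm=cv2.resize((lab==l).astype('uint8')*255,None,fx=4,fy=4,interpolation=cv2.INTER_LINEAR)
    q=max(cv2.findContours((mm>127).astype('uint8'),cv2.RETR_EXTERNAL,cv2.CHAIN_APPROX_NONE)[0],key=cv2.contourArea)[:,0]
    u=(q[:,0]+.5)/4-.5; v=(q[:,1]+.5)/4-.5
    r=np.stack([(u-c['cx'])/f,-(v-c['cy'])/f,-np.ones(len(u))],-1)@Rm.T
    X=(c['origin']+r*((h-c['origin'][2])/r[:,2])[:,None])[:,:2].astype('float32')
    (cx,cy),(w,hh),a=cv2.minAreaRect(X*1000)
    if w<hh: w,hh,a=hh,w,a+90
    zz=np.median(W[...,2][lab==l])
    print(f"{n:6s} c=({cx:.1f},{cy:.1f}) size={w:.1f}x{hh:.1f} ang={(a+90)%180-90:.1f} zmed={zz*1000:.1f} n={int((lab==l).sum())}")
    return cx,cy,a
E
python3 - <<'E'
from h import *
S=dict(bb=((115,197),(432,300),.05,.07,.058),yb=((221,141),(288,284),.05,.07,.058),dock=((329,155),(201,222),.005,.03,.012),foot=((420,189),(140,158),.006,.1,.012),sroll=((425,198),(148,157),.019,.031,.025),met=((285,227),(283,193),.008,.04,.03),roll=((331,233),(240,163),.008,.04,.025),pot=((215,238),(348,205),.05,.08,.063),bp=((157,279),(421,217),.008,.03,.02),yp=((396,267),(223,130),.008,.03,.02))
z={n:np.load(n+"0.npz") for n in("top","scene")}
for k,(a,b,lo,hi,h) in S.items():
    print(k); fit("top",z["top"]['p'],z["top"]['d'],a,lo,hi,h); fit("scene",z["scene"]['p'],z["scene"]['d'],b,max(lo,h-.006),h+.006 if k!='dock' else .03,h)
W=cloud("top",z["top"]['p'],z["top"]['d']); m=(W[180:200,420:450,2]>.04); print("spindle",W[180:200,420:450][m])
W=cloud("scene",z["scene"]['p'],z["scene"]['d']); m=(W[130:160,135:165,2]>.045); print("spindle",W[130:160,135:165][m].mean(0),W[130:160,135:165][m][:4])
E
```

```text
bb
top    c=(543.1,412.7) size=142.2x135.7 ang=10.2 zmed=57.2 n=519
scene  c=(545.1,411.6) size=145.3x133.3 ang=10.3 zmed=57.8 n=792
yb
top    c=(678.8,147.1) size=142.5x133.6 ang=-2.6 zmed=57.0 n=454
scene  c=(680.4,144.9) size=143.4x134.2 ang=-2.6 zmed=57.8 n=676
dock
top    c=(642.7,-127.7) size=148.3x99.8 ang=-0.3 zmed=11.7 n=2119
scene  c=(646.8,-127.5) size=149.5x101.9 ang=-0.2 zmed=12.3 n=2009
foot
top    c=(546.9,-389.5) size=89.2x86.9 ang=42.5 zmed=11.7 n=947
scene  c=(550.1,-388.8) size=91.5x89.9 ang=4.2 zmed=11.3 n=394
sroll
top    c=(546.8,-389.7) size=50.7x47.4 ang=-3.3 zmed=23.9 n=281
scene  c=(549.2,-390.0) size=54.3x53.2 ang=18.1 zmed=24.7 n=192
met
top    c=(459.1,-8.7) size=101.0x56.3 ang=74.1 zmed=29.5 n=861
scene  c=(464.6,-8.9) size=102.5x56.3 ang=74.6 zmed=29.7 n=639
roll
top    c=(436.9,-146.0) size=51.6x49.2 ang=-46.7 zmed=24.0 n=253
scene  c=(440.5,-147.0) size=51.0x50.4 ang=-56.9 zmed=24.2 n=182
pot
top    c=(435.5,161.3) size=43.2x40.5 ang=88.7 zmed=62.2 n=248
scene  c=(438.8,161.9) size=47.7x41.6 ang=28.5 zmed=62.6 n=229
bp
top    c=(337.7,317.1) size=111.
[... 834 characters left out ...]
756 -0.3889982   0.07056128]
 [ 0.54390372 -0.39143282  0.07054752]
 [ 0.38515433  0.01515076  1.21579326]
 [ 0.54585021 -0.38687671  0.04082995]
 [ 0.5446188  -0.38641208  0.04941863]
 [ 0.54404666 -0.38757985  0.05318966]
 [ 0.54313514 -0.38786492  0.05944743]
 [ 0.54218567 -0.38802441  0.0659876 ]
 [ 0.54277934 -0.38794348  0.04453673]
 [ 0.54250186 -0.38985976  0.0461758 ]
 [ 0.38515433  0.01515076  1.21579326]
 [ 0.38515433  0.01515076  1.21579326]
 [ 0.38515433  0.01515076  1.21579326]]
spindle [ 0.60713459 -0.29687668  0.15655979] [[ 1.01078569  0.35567171  0.82604784]
 [ 0.54821002 -0.39121626  0.07375939]
 [ 0.54611937 -0.3899685   0.07274288]
 [ 0.55136784 -0.3924367   0.07200829]]
```

```bash
cat >> h.py <<'E'
def plan(*wp):
    """each wp: x,y,z (mm), yaw deg (jaw direction) -> increments, chained from the observed pose"""
    o=arm.observe(); p=o['position']; R=Ro.from_euler('xyz',o['eef_rot'])
    print('t',round(o['t'],2),'pos',(p*1000).round(1),'rot',np.degrees(o['eef_rot']).round(1),'open',round(o['opening'],3),'F',o['wrist_force'].round(1))
    for x,y,z,a in wp:
        T=Ro.from_euler('xyz',[-90,0,a],degrees=True); P=np.array([x,y,z])/1000
        s=R.inv().apply(P-p); r=(R.inv()*T).as_rotvec()
        print((x,y,z,a),'shift',s.round(4),'turn',r.round(4),'rows',round(max(np.linalg.norm(s)/.0625,np.degrees(np.linalg.norm(r))/10.7),1))
        p,R=P,T
E
python3 -c "
from h import *
plan((360,-280,250,-50),(500,-100,200,-10),(420,180,150,18),(339.5,316.5,100,18),(339.5,316.5,23,18))"
```

```text
t 0.1 pos [ 203.2 -564.   249.5] rot [-90.    0.1 -70.2] open 0.999 F [-0.4  0.2 -0.9]
(360, -280, 250, -50) shift [-2.141e-01 -1.000e-04  2.438e-01] turn [-3.000e-04 -3.523e-01 -1.500e-03] rows 5.2
(500, -100, 200, -10) shift [-0.0479  0.05    0.2229] turn [ 0.     -0.6981  0.    ] rows 3.7
(420, 180, 150, 18) shift [-0.1274  0.05    0.2619] turn [ 0.     -0.4887  0.    ] rows 4.7
(339.5, 316.5, 100, 18) shift [-0.0344  0.05    0.1547] turn [0. 0. 0.] rows 2.7
(339.5, 316.5, 23, 18) shift [ 0.     0.077 -0.   ] turn [0. 0. 0.] rows 1.2
```

Request:
play_rows --pt "80 -0.214 0 0.244 0 -0.352 0" --pt "80 -0.214 0 0.244 0 -0.352 0" --pt "80 -0.214 0 0.244 0 -0.352 0" --pt "80 -0.214 0 0.244 0 -0.352 0" --pt "80 -0.214 0 0.244 0 -0.352 0" --force 30

```text
t: 0.72
position: [0.355, -0.2891, 0.2501]
eef_rot: [-1.571, 0.0, -0.873]
wrist_force: [0.9, -0.4, 0.4]
opening: 0.796
```

Request:
play_rows --pt "65 -0.048 0.05 0.223 0 -0.698 0" --pt "65 -0.048 0.05 0.223 0 -0.698 0" --pt "65 -0.048 0.05 0.223 0 -0.698 0" --pt "65 -0.048 0.05 0.223 0 -0.698 0"

```text
t: 1.23
position: [0.4954, -0.1086, 0.1995]
eef_rot: [-1.571, 0.001, -0.168]
wrist_force: [0.0, -0.8, -0.5]
opening: 0.65
```

Request:
play_rows --pt "65 -0.127 0.05 0.262 0 -0.489 0" --pt "65 -0.127 0.05 0.262 0 -0.489 0" --pt "65 -0.127 0.05 0.262 0 -0.489 0" --pt "65 -0.127 0.05 0.262 0 -0.489 0" --pt "65 -0.127 0.05 0.262 0 -0.489 0"

```text
t: 1.85
position: [0.4138, 0.1711, 0.1497]
eef_rot: [-1.571, 0.001, 0.315]
wrist_force: [1.4, -0.1, -0.0]
opening: 0.652
```

```bash
python3 -c "
from h import *
plan((339.5,316.5,100,18),(339.5,316.5,23,18))"
```

```text
t 1.85 pos [413.8 171.1 149.7] rot [-90.    0.   18.1] open 0.652 F [ 1.4 -0.1 -0. ]
(339.5, 316.5, 100, 18) shift [-0.0255  0.0498  0.1612] turn [-0.0002  0.0013 -0.0005] rows 2.7
(339.5, 316.5, 23, 18) shift [ 0.     0.077 -0.   ] turn [0. 0. 0.] rows 1.2
```

Request:
play_rows --pt "65 -0.026 0.05 0.161 0 0 0" --pt "65 -0.026 0.05 0.161 0 0 0" --pt "65 -0.026 0.05 0.161 0 0 0" --pt "65 -0.026 0.05 0.161 0 0 0" --pt "65 -0.026 0.05 0.161 0 0 0"

```text
t: 2.48
position: [0.3406, 0.3138, 0.1001]
eef_rot: [-1.572, 0.001, 0.314]
wrist_force: [-0.4, 0.5, 0.7]
opening: 0.649
```

```bash
python3 -c "
from h import *
plan((339.5,316.5,23,18))
p,d=arm.read_camera('scene'); cv2.imwrite('pics/s1.png',cv2.resize(p[150:300,330:530,::-1],None,fx=3,fy=3))"
```

```text
t 2.48 pos [340.6 313.8 100.1] rot [-90.   0.  18.] open 0.649 F [-0.4  0.5  0.7]
(339.5, 316.5, 23, 18) shift [-0.0001  0.0771  0.0029] turn [ 0.0008  0.0003 -0.0006] rows 1.2
```

View pics/s1.png

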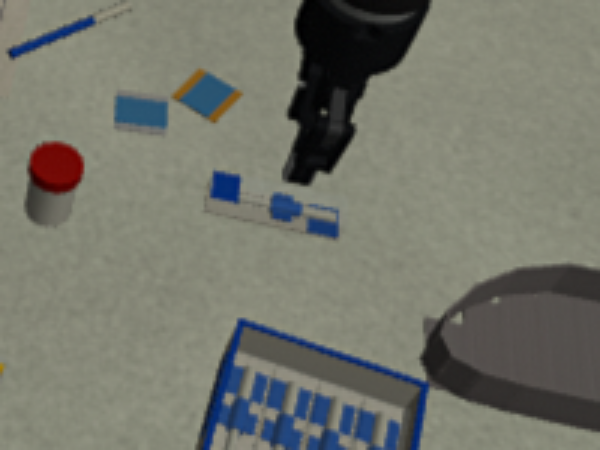

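The gripper hangs above the middle of the blue pack (275,205 in the crop), jaws across it. Descending and gripping.

Request:
play_rows --pt "65 0 0.04 0.003 0 0 0" --pt "65 0 0.077 0.003 0 0 0" --pt "65 0 0.077 0.003 0 0 0" --pt "30 0 0.077 0.003 0 0 0" --pt "20 0 0.077 0.003 0 0 0" --force 30

```text
t: 3.15
position: [0.3412, 0.3179, 0.0251]
eef_rot: [-1.57, -0.003, 0.313]
wrist_force: [0.5, 0.6, -0.0]
opening: 0.337
```

Request:
play_rows --pt "20 0 0 0 0 0 0" --pt "20 0 0 0 0 0 0" --pt "20 0 0 0 0 0 0"

```text
t: 3.52
position: [0.3412, 0.318, 0.025]
eef_rot: [-1.57, -0.003, 0.314]
wrist_force: [0.3, -1.5, 7.2]
opening: 0.34
```

```bash
python3 -c "
from h import *
plan((339.5,316.5,140,18),(430,370,140,60),(544,412,140,100),(544,412,75,100),(544,412,67,100))"
```

```text
t 3.52 pos [341.2 318.   25. ] rot [-90.   -0.2  18. ] open 0.34 F [ 0.3 -1.5  7.2]
(339.5, 316.5, 140, 18) shift [-0.0017 -0.115  -0.0008] turn [-0.0005 -0.0004  0.0033] rows 1.8
(430, 370, 140, 60) shift [0.1026 0.     0.0229] turn [ 0.    -0.733  0.   ] rows 3.9
(544, 412, 140, 100) shift [ 0.0934 -0.     -0.0777] turn [-0.     -0.6981  0.    ] rows 3.7
(544, 412, 75, 100) shift [-0.     0.065 -0.   ] turn [0. 0. 0.] rows 1.0
(544, 412, 67, 100) shift [-0.     0.008 -0.   ] turn [0. 0. 0.] rows 0.1
```

Request:
play_rows --pt "20 0 -0.06 0 0 0 0" --pt "20 0 -0.115 0 0 0 0" --pt "20 0 -0.115 0 0 0 0"

```text
t: 3.9
position: [0.3426, 0.3198, 0.1435]
eef_rot: [-1.567, -0.009, 0.314]
wrist_force: [0.1, 0.9, 0.3]
opening: 0.346
```

Request:
play_rows --pt "20 0.102 0 0.023 0 -0.733 0" --pt "20 0.102 0 0.023 0 -0.733 0" --pt "20 0.102 0 0.023 0 -0.733 0" --pt "20 0.102 0 0.023 0 -0.733 0" --pt "20 0.102 0 0.023 0 -0.733 0"

```text
t: 4.53
position: [0.4294, 0.3703, 0.1378]
eef_rot: [-1.57, 0.001, 1.045]
wrist_force: [-0.0, 0.5, -0.4]
opening: 0.343
```

Request:
play_rows --pt "20 0.093 0 -0.078 0 -0.698 0" --pt "20 0.093 0 -0.078 0 -0.698 0" --pt "20 0.093 0 -0.078 0 -0.698 0" --pt "20 0.093 0 -0.078 0 -0.698 0" --pt "20 0.093 0 -0.078 0 -0.698 0"

```text
t: 5.15
position: [0.5435, 0.4118, 0.1379]
eef_rot: [-1.57, 0.0, 1.741]
wrist_force: [-0.8, 0.0, -0.9]
opening: 0.341
```

```bash
python3 -c "
from h import *
plan((544,412,75,100),(544,412,68,100))
for n in ('top','scene'):
    p,d=arm.read_camera(n); np.savez('a.npz',p=p,d=d)
    cv2.imwrite('pics/%s2.png'%n,cv2.resize(p[220:400,340:540,::-1] if n=='scene' else p[100:300,50:250,::-1],None,fx=3,fy=3))"
```

```text
t 5.15 pos [543.5 411.8 137.9] rot [-90.    0.   99.7] open 0.341 F [-0.8  0.  -0.9]
(544, 412, 75, 100) shift [ 0.0001  0.0629 -0.0005] turn [-0.0007 -0.0045 -0.0003] rows 1.0
(544, 412, 68, 100) shift [-0.     0.007 -0.   ] turn [0. 0. 0.] rows 0.1
```

View pics/scene2.png

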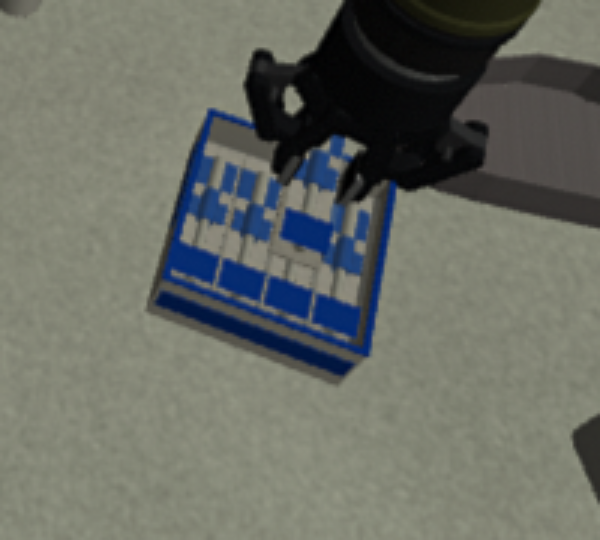

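Request:
play_rows --pt "20 0 0.04 -0.001 0 -0.005 0" --pt "20 0 0.06 -0.001 0 -0.005 0" --pt "20 0 0.066 -0.001 0 -0.005 0" --pt "20 0 0.068 -0.001 0 -0.005 0" --pt "20 0 0.069 -0.001 0 -0.005 0"

```text
t: 5.88
position: [0.5453, 0.4128, 0.0705]
eef_rot: [-1.572, -0.001, 1.749]
wrist_force: [0.8, -0.3, -0.5]
opening: 0.34
```

Request:
play_rows --pt "20 0 0.001 0 0 0 0" --pt "20 0 0.001 0 0 0 0"

```text
t: 6.12
position: [0.545, 0.4124, 0.0688]
eef_rot: [-1.571, -0.0, 1.75]
wrist_force: [-0.9, -0.3, -0.2]
opening: 0.345
```

Request:
play_rows --pt "20 0 0.001 0 0 0 0" --pt "20 0 0.001 0 0 0 0" --pt "20 0 0.002 0 0 0 0" --pt "20 0 0.002 0 0 0 0"

```text
t: 6.62
position: [0.545, 0.4124, 0.068]
eef_rot: [-1.572, -0.001, 1.75]
wrist_force: [-2.8, -3.1, 11.8]
opening: 0.341
```

Request:
play_rows --pt "40 0 0 0 0 0 0" --pt "60 0 -0.002 0 0 0 0" --pt "60 0 -0.004 0 0 0 0" --pt "60 0 -0.04 0 0 0 0" --pt "60 0 -0.1 0 0 0 0"

```text
t: 7.25
position: [0.5431, 0.4111, 0.1646]
eef_rot: [-1.566, 0.002, 1.75]
wrist_force: [0.7, 0.6, 0.6]
opening: 0.6
```

```bash
python3 -c "
from h import *
plan((544,300,200,60),(520,50,200,10),(440,-180,200,-20),(353.5,-288,110,-23),(353.5,-288,25,-23))"
```

```text
t 7.25 pos [543.1 411.1 164.6] rot [-8.970e+01  1.000e-01  1.003e+02] open 0.6 F [0.7 0.6 0.6]
(544, 300, 200, 60) shift [-0.1095 -0.035   0.0191] turn [-0.0039  0.7028 -0.0041] rows 3.8
(520, 50, 200, 10) shift [-0.2285 -0.     -0.1042] turn [-0.      0.8727 -0.    ] rows 4.7
(440, -180, 200, -20) shift [-0.1187 -0.     -0.2126] turn [-0.      0.5236 -0.    ] rows 3.9
(353.5, -288, 110, -23) shift [-0.0443  0.09   -0.1311] turn [-0.      0.0524  0.    ] rows 2.6
(353.5, -288, 25, -23) shift [-0.     0.085 -0.   ] turn [0. 0. 0.] rows 1.4
```

Request:
play_rows --pt "65 -0.11 -0.035 0.019 0 0.703 0" --pt "65 -0.11 -0.035 0.019 0 0.703 0" --pt "65 -0.11 -0.035 0.019 0 0.703 0" --pt "65 -0.11 -0.035 0.019 0 0.703 0"

```text
t: 7.75
position: [0.546, 0.2998, 0.202]
eef_rot: [-1.571, -0.001, 1.041]
wrist_force: [-0.3, -0.0, -0.8]
opening: 0.653
```

Request:
play_rows --pt "65 -0.228 0 -0.104 0 0.873 0" --pt "65 -0.228 0 -0.104 0 0.873 0" --pt "65 -0.228 0 -0.104 0 0.873 0" --pt "65 -0.228 0 -0.104 0 0.873 0" --pt "65 -0.228 0 -0.104 0 0.873 0"

```text
t: 8.38
position: [0.521, 0.0472, 0.2015]
eef_rot: [-1.572, 0.0, 0.164]
wrist_force: [0.4, 0.8, 0.1]
opening: 0.652
```

Request:
play_rows --pt "65 -0.119 0 -0.213 0 0.524 0" --pt "65 -0.119 0 -0.213 0 0.524 0" --pt "65 -0.119 0 -0.213 0 0.524 0" --pt "65 -0.119 0 -0.213 0 0.524 0" --pt "65 -0.119 0 -0.213 0 0.524 0"

```text
t: 9.0
position: [0.4401, -0.1824, 0.2015]
eef_rot: [-1.572, -0.0, -0.356]
wrist_force: [0.2, 0.4, 0.1]
opening: 0.647
```

```bash
python3 -c "
from h import *
plan((353.5,-288,110,-23),(353.5,-288,25,-23))
p,d=arm.read_camera('top'); cv2.imwrite('pics/t3.png',cv2.resize(p[100:260,50:270,::-1],None,fx=3,fy=3))
fit('top',p,d,(115,197),.056,.075,.063)
p,d=arm.read_camera('scene'); fit('scene',p,d,(432,300),.053,.075,.063)
W=cloud('top',*arm.read_camera('top'));"
```

```text
t 9.0 pos [ 440.1 -182.4  201.5] rot [-90.   -0.  -20.4] open 0.647 F [0.2 0.4 0.1]
(353.5, -288, 110, -23) shift [-0.0443  0.0916 -0.1291] turn [0.0007 0.0453 0.0004] rows 2.6
(353.5, -288, 25, -23) shift [-0.     0.085 -0.   ] turn [0. 0. 0.] rows 1.4
top    c=(544.7,413.3) size=110.5x34.2 ang=10.2 zmed=62.7 n=577
scene  c=(547.8,411.2) size=143.6x132.4 ang=10.3 zmed=59.6 n=1604
```

View pics/t3.png

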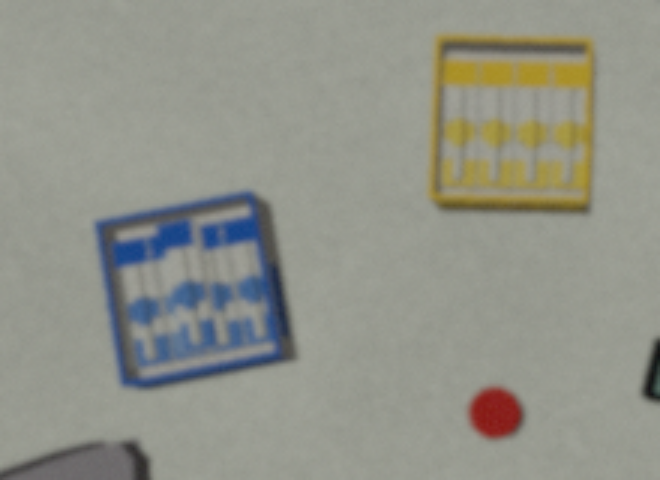

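The blue pack lies in its box at (187,280) in the crop: centred within 2 mm, aligned (10.2°), top at 62.7 mm. Now the yellow pack.

Request:
play_rows --pt "65 -0.044 0.092 -0.129 0 0.045 0" --pt "65 -0.044 0.092 -0.129 0 0.045 0" --pt "65 -0.044 0.092 -0.129 0 0.045 0" --pt "65 -0.044 0.092 -0.129 0 0.045 0" --pt "65 -0.044 0.092 -0.129 0 0.045 0"

```text
t: 9.78
position: [0.3569, -0.2845, 0.1097]
eef_rot: [-1.57, -0.001, -0.393]
wrist_force: [0.8, -0.4, -0.3]
opening: 0.649
```

Request:
play_rows --pt "65 0 0.05 0 0 0 0" --pt "65 0 0.084 0 0 0 0" --pt "65 0 0.084 0 0 0 0" --pt "30 0 0.084 0 0 0 0" --pt "20 0 0.084 0 0 0 0"

```text
t: 10.4
position: [0.3576, -0.2862, 0.0272]
eef_rot: [-1.572, -0.003, -0.394]
wrist_force: [0.6, 0.2, 4.3]
opening: 0.337
```

Request:
play_rows --pt "20 0 0 0 0 0 0" --pt "20 0 0 0 0 0 0" --pt "20 0 0 0 0 0 0"

```text
t: 10.78
position: [0.3576, -0.2862, 0.0272]
eef_rot: [-1.571, -0.004, -0.395]
wrist_force: [1.7, 1.1, 8.7]
opening: 0.338
```

```bash
python3 -c "
from h import *
plan((353.5,-288,140,-23),(510,-100,150,30),(680,146,150,87.5),(680,146,75,87.5),(680,146,69,87.5))"
```

```text
t 10.78 pos [ 357.6 -286.2   27.2] rot [-90.   -0.2 -22.6] open 0.338 F [1.7 1.1 8.7]
(353.5, -288, 140, -23) shift [-0.0026 -0.1128 -0.0032] turn [-0.0001  0.0067  0.004 ] rows 1.8
(510, -100, 150, 30) shift [ 0.0706 -0.01    0.2342] turn [ 0.    -0.925  0.   ] rows 5.0
(680, 146, 150, 87.5) shift [0.2702 0.     0.128 ] turn [ 0.     -1.0036  0.    ] rows 5.4
(680, 146, 75, 87.5) shift [-0.     0.075 -0.   ] turn [0. 0. 0.] rows 1.2
(680, 146, 69, 87.5) shift [-0.     0.006 -0.   ] turn [0. 0. 0.] rows 0.1
```

Request:
play_rows --pt "20 0 -0.05 0 0 0 0" --pt "20 0 -0.113 0 0 0 0" --pt "20 0 -0.113 0 0 0 0"

```text
t: 11.15
position: [0.359, -0.2881, 0.144]
eef_rot: [-1.574, -0.01, -0.395]
wrist_force: [0.3, -0.4, -0.1]
opening: 0.342
```

Request:
play_rows --pt "20 0.07 -0.01 0.234 0 -0.925 0" --pt "20 0.07 -0.01 0.234 0 -0.925 0" --pt "20 0.07 -0.01 0.234 0 -0.925 0" --pt "20 0.07 -0.01 0.234 0 -0.925 0" --pt "20 0.07 -0.01 0.234 0 -0.925 0"

```text
t: 11.78
position: [0.5128, -0.0933, 0.1484]
eef_rot: [-1.571, -0.002, 0.541]
wrist_force: [-0.9, -0.3, -0.2]
opening: 0.341
```

```bash
python3 -c "
from h import *
plan((677,146,150,87.4))"
```

```text
t 11.78 pos [512.8 -93.3 148.4] rot [-90.   -0.1  31. ] open 0.341 F [-0.9 -0.3 -0.2]
(677, 146, 150, 87.4) shift [ 0.264  -0.0012  0.1205] turn [ 0.0012 -0.9843  0.0013] rows 5.3
```

Request:
play_rows --pt "20 0.264 -0.001 0.12 0.001 -0.984 0.001" --pt "20 0.264 -0.001 0.12 0.001 -0.984 0.001" --pt "20 0.264 -0.001 0.12 0.001 -0.984 0.001" --pt "20 0.264 -0.001 0.12 0.001 -0.984 0.001" --pt "20 0.264 -0.001 0.12 0.001 -0.984 0.001"

```text
t: 12.4
position: [0.6785, 0.1433, 0.1487]
eef_rot: [-1.57, 0.0, 1.475]
wrist_force: [0.3, -0.6, -0.1]
opening: 0.337
```

```bash
python3 -c "
from h import *
plan((677,146,75,87.4),(677,146,71,87.4))"
```

```text
t 12.4 pos [678.5 143.3 148.7] rot [-89.9   0.   84.5] open 0.337 F [ 0.3 -0.6 -0.1]
(677, 146, 75, 87.4) shift [0.0025 0.0738 0.0017] turn [-0.0011 -0.05   -0.0001] rows 1.2
(677, 146, 71, 87.4) shift [ 0.     0.004 -0.   ] turn [0. 0. 0.] rows 0.1
```

Request:
play_rows --pt "20 0.002 0.03 0.002 0 -0.05 0" --pt "20 0.002 0.06 0.002 0 -0.05 0" --pt "20 0.002 0.074 0.002 0 -0.05 0" --pt "20 0.002 0.077 0.002 0 -0.05 0" --pt "20 0.002 0.078 0.002 0 -0.05 0"

```text
t: 13.02
position: [0.6763, 0.1428, 0.0722]
eef_rot: [-1.571, -0.0, 1.517]
wrist_force: [0.2, -0.4, 0.6]
opening: 0.343
```

Request:
play_rows --pt "20 0 0.001 0 0 0 0" --pt "20 0 0.001 0 0 0 0" --pt "20 0 0.001 0 0 0 0"

```text
t: 13.4
position: [0.6759, 0.1429, 0.0708]
eef_rot: [-1.57, 0.0, 1.517]
wrist_force: [0.8, 0.5, -0.4]
opening: 0.34
```

Request:
play_rows --pt "20 0.003 0 0 0 -0.008 0" --pt "20 0.003 0.001 0 0 -0.008 0" --pt "20 0.003 0.001 0 0 -0.008 0" --pt "20 0.003 0.002 0 0 -0.008 0" --pt "20 0.003 0.002 0 0 -0.008 0"

```text
t: 14.02
position: [0.676, 0.1464, 0.0702]
eef_rot: [-1.571, -0.001, 1.526]
wrist_force: [-4.3, 0.7, 11.1]
opening: 0.342
```

Request:
play_rows --pt "40 0 0 0 0 0 0" --pt "60 0 -0.002 0 0 0 0" --pt "60 0 -0.004 0 0 0 0" --pt "60 0 -0.04 0 0 0 0" --pt "60 0 -0.1 0 0 0 0"

```text
t: 14.65
position: [0.674, 0.1455, 0.1665]
eef_rot: [-1.564, 0.002, 1.526]
wrist_force: [1.9, 0.5, 0.7]
opening: 0.597
```

```bash
python3 -c "
from h import *
plan((560,20,190,40),(438,-146,130,-18))"
```

```text
t 14.65 pos [674.  145.5 166.5] rot [-89.6   0.1  87.4] open 0.597 F [1.9 0.5 0.7]
(560, 20, 190, 40) shift [-0.1305 -0.0225  0.1084] turn [-0.0055  0.8274 -0.0044] rows 4.4
(438, -146, 130, -18) shift [-0.2002  0.06   -0.0487] turn [ 0.      1.0123 -0.    ] rows 5.4
```

Request:
play_rows --pt "75 -0.13 -0.022 0.108 -0.006 0.827 -0.004" --pt "75 -0.13 -0.022 0.108 -0.006 0.827 -0.004" --pt "75 -0.13 -0.022 0.108 -0.006 0.827 -0.004" --pt "75 -0.13 -0.022 0.108 -0.006 0.827 -0.004" --pt "75 -0.13 -0.022 0.108 -0.006 0.827 -0.004"

```text
t: 15.28
position: [0.5619, 0.0203, 0.191]
eef_rot: [-1.574, -0.005, 0.694]
wrist_force: [0.7, -0.0, 0.4]
opening: 0.749
```

Request:
play_rows --pt "80 -0.2 0.06 -0.049 0 1.012 0" --pt "80 -0.2 0.06 -0.049 0 1.012 0" --pt "80 -0.2 0.06 -0.049 0 1.012 0" --pt "80 -0.2 0.06 -0.049 0 1.012 0" --pt "80 -0.2 0.06 -0.049 0 1.012 0"

```text
t: 15.9
position: [0.4389, -0.1465, 0.1291]
eef_rot: [-1.569, -0.004, -0.248]
wrist_force: [0.4, 0.0, -0.1]
opening: 0.798
```

```bash
python3 -c "
from h import *
plan((438,-146,80,-18),(438,-146,28,-18))
p,d=arm.read_camera('top'); a=cv2.resize(p[100:260,180:400,::-1],None,fx=3,fy=3); cv2.imwrite('pics/t4.png',a)
fit('top',p,d,(221,141),.056,.075,.063)"
```

```text
t 15.9 pos [ 438.9 -146.5  129.1] rot [-89.9  -0.2 -14.2] open 0.798 F [ 0.4  0.  -0.1]
(438, -146, 80, -18) shift [-0.0012  0.049   0.0001] turn [-0.0019  0.0657  0.0037] rows 0.8
(438, -146, 28, -18) shift [ 0.     0.052 -0.   ] turn [0. 0. 0.] rows 0.8
top    c=(686.5,134.5) size=121.3x109.0 ang=-0.9 zmed=62.0 n=689
```

View pics/t4.png

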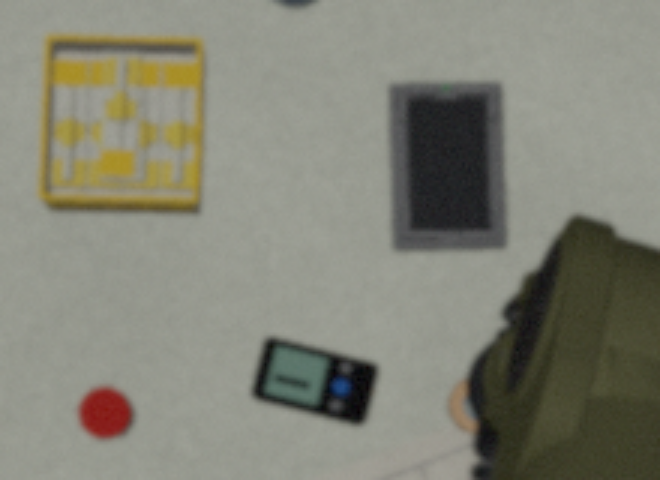

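The yellow pack lies lengthwise mid-box at (120,115) in the crop (turned end for end, which is allowed). The gripper stands over the tape roll.

Request:
play_rows --pt "80 -0.001 0.05 0 -0.002 0.066 0.004" --pt "80 -0.001 0.09 0 -0.002 0.066 0.004" --pt "80 -0.001 0.104 0 -0.002 0.066 0.004" --pt "60 -0.001 0.104 0 -0.002 0.066 0.004" --pt "45 -0.001 0.104 0 -0.002 0.066 0.004"

```text
t: 16.58
position: [0.4417, -0.1452, 0.027]
eef_rot: [-1.571, -0.003, -0.304]
wrist_force: [0.5, 0.4, -0.9]
opening: 0.567
```

Request:
play_rows --pt "45 0 0 0 0 0 0" --pt "45 0 0 0 0 0 0" --pt "45 0 0 0 0 0 0"

```text
t: 16.95
position: [0.4409, -0.145, 0.0262]
eef_rot: [-1.571, -0.002, -0.305]
wrist_force: [-1.0, 0.2, 2.9]
opening: 0.565
```

```bash
python3 -c "
from h import *
plan((438,-146,150,-18),(548,-389.5,150,-20))"
```

```text
t 16.95 pos [ 440.9 -145.    26.2] rot [-90.   -0.1 -17.5] open 0.565 F [-1.   0.2  2.9]
(438, -146, 150, -18) shift [-0.0022 -0.1238 -0.0018] turn [-0.0002  0.0092  0.0023] rows 2.0
(548, -389.5, 150, -20) shift [ 0.1799 -0.     -0.1976] turn [ 0.      0.0349 -0.    ] rows 4.3
```

Request:
play_rows --pt "45 0 -0.06 0 0 0 0" --pt "45 0 -0.124 0 0 0 0" --pt "45 0 -0.124 0 0 0 0"

```text
t: 17.32
position: [0.4438, -0.146, 0.1545]
eef_rot: [-1.571, -0.01, -0.305]
wrist_force: [0.4, -0.4, -0.5]
opening: 0.566
```

Request:
play_rows --pt "45 0.177 0 -0.199 0 0.035 0" --pt "45 0.177 0 -0.199 0 0.035 0" --pt "45 0.177 0 -0.199 0 0.035 0" --pt "45 0.177 0 -0.199 0 0.035 0" --pt "45 0.177 0 -0.199 0 0.035 0"

```text
t: 17.95
position: [0.5498, -0.391, 0.1478]
eef_rot: [-1.571, -0.0, -0.343]
wrist_force: [0.2, 1.0, -0.7]
opening: 0.566
```

```bash
python3 -c "
from h import *
plan((548,-389.5,150,-20),(548,-389.5,110,-20),(548,-389.5,52,-20))
n='scene'
p,d=arm.read_camera(n); cv2.imwrite('pics/s5.png',cv2.resize(p[60:220,60:260,::-1],None,fx=4,fy=3.75))
z=np.load('scene0.npz'); W=cloud(n,p,d)
m=(p[...,0].astype(int)-p[...,2]>30)&(W[...,1]<-.3)&(W[...,2]>.05)&(W[...,2]<.16)&(W[...,0]<.7); v,u=np.nonzero(m); print(len(u),u.min(),u.max(),v.min(),v.max()); print(np.percentile(W[m],[5,25,50,75,95],axis=0).round(4))"
```

```text
t 17.95 pos [ 549.8 -391.   147.8] rot [-90.   -0.  -19.6] open 0.566 F [ 0.2  1.  -0.7]
(548, -389.5, 150, -20) shift [-0.0022 -0.0022  0.0008] turn [0.     0.0065 0.0005] rows 0.1
(548, -389.5, 110, -20) shift [-0.    0.04 -0.  ] turn [0. 0. 0.] rows 0.6
(548, -389.5, 52, -20) shift [-0.     0.058 -0.   ] turn [0. 0. 0.] rows 0.9
2238 0 148 73 131
[[ 0.552  -0.7346  0.057 ]
 [ 0.5933 -0.7031  0.0831]
 [ 0.6383 -0.6869  0.114 ]
 [ 0.674  -0.6801  0.1388]
 [ 0.6965 -0.3785  0.1539]]
```

View pics/s5.png

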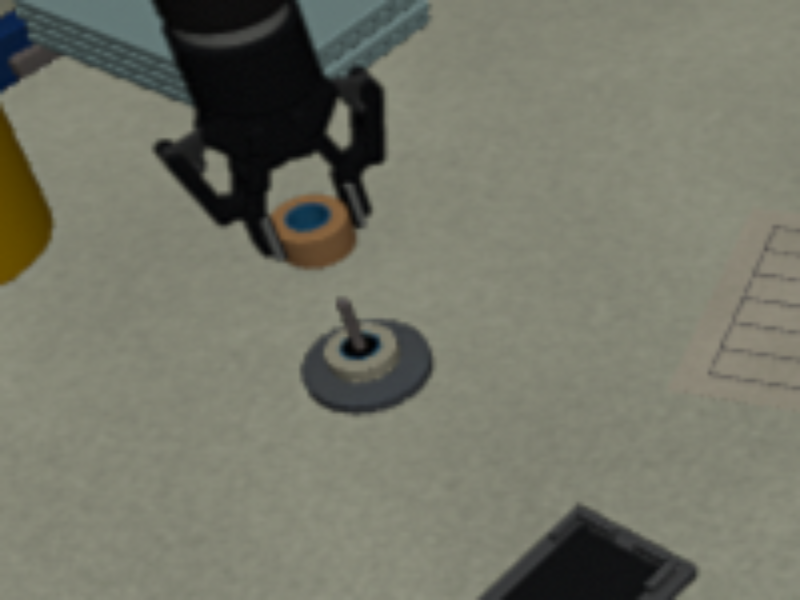

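The roll hangs level (crop 313,216) above the spindle (345,300). I measure its centre from the roll's points.

```bash
python3 -c "
from h import *
n='scene'
p,d=arm.read_camera(n); W=cloud(n,p,d); q=p.astype(int)
box=(abs(W[...,0]-.55)<.06)&(abs(W[...,1]+.39)<.06)
m=box&(q[...,0]-q[...,2]>25)&(W[...,2]>.1)&(W[...,2]<.16)
X=W[m]; print(len(X),np.percentile(X,[2,50,98],axis=0).round(4))
zt=np.percentile(X[:,2],95); s=X[X[:,2]<zt-.005]
from scipy.optimize import least_squares
r=least_squares(lambda c:np.hypot(s[:,0]-c[0],s[:,1]-c[1])-.025,[.55,-.39],loss='soft_l1',f_scale=.001); print('side circle centre',r.x,len(s),zt)
z=np.load('scene0.npz'); W=cloud(n,z['p'],z['d']); b=(abs(W[...,0]-.548)<.02)&(abs(W[...,1]+.3895)<.02)&(W[...,2]>.035); print('spindle front',len(W[b]),np.median(W[b],axis=0), 'view dir',arm.camera_params(n)['origin'][:2]-[.548,-.39])
print(W[b].round(4))
"
```

```text
242 [[ 0.5267 -0.4153  0.1227]
 [ 0.5564 -0.3804  0.1429]
 [ 0.5736 -0.3703  0.1481]]
side circle centre [ 0.54838882 -0.39647525] 120 0.14780956369211867
spindle front 40 [ 0.54952049 -0.38982341  0.05526101] view dir [0.46278569 0.74567171]
[[ 0.5482 -0.3912  0.0738]
 [ 0.5461 -0.39    0.0727]
 [ 0.5514 -0.3924  0.072 ]
 [ 0.5495 -0.3908  0.0714]
 [ 0.5459 -0.392   0.0679]
 [ 0.5509 -0.3949  0.0667]
 [ 0.5509 -0.3903  0.069 ]
 [ 0.5495 -0.3879  0.0692]
 [ 0.5476 -0.3863  0.0685]
 [ 0.5524 -0.3896  0.067 ]
 [ 0.5493 -0.3899  0.0643]
 [ 0.5473 -0.3886  0.0634]
 [ 0.5521 -0.3918  0.0619]
 [ 0.5505 -0.3898  0.0617]
 [ 0.5482 -0.3887  0.0604]
 [ 0.546  -0.3877  0.0591]
 [ 0.5517 -0.3942  0.0566]
 [ 0.5505 -0.3914  0.0571]
 [ 0.5494 -0.3885  0.0578]
 [ 0.5471 -0.3876  0.0564]
 [ 0.5515 -0.3915  0.0542]
 [ 0.5496 -0.3899  0.0535]
 [ 0.5482 -0.3875  0.0536]
 [ 0.5515 -0.3933  0.0495]
 [ 0.5513 -0.3889  0.0517]
 [ 0.5494 -0.3873  0.0509]
 [ 0.5458 -0.3885  0.0473]
 [ 0.5534 -0.392   0.0479]
 [ 0.5497 -0.3933  0.0442]
 [ 0.5486 -0.3903  0.045 ]
 [ 0.5471 -0.388   0.0449]
 [ 0.5511 -0.3927  0.0419]
 [ 0.551  -0.3882  0.0443]
 [ 0.5475 -0.3891  0.0408]
 [ 0.5516 -0.3936  0.038 ]
 [ 0.5517 -0.3888  0.0407]
 [ 0.5493 -0.3879  0.0392]
 [ 0.5463 -0.388   0.0367]
 [ 0.5515 -0.3909  0.0356]
 [ 0.5494 -0.3848  0.0372]]
```

Request:
play_rows --pt "45 -0.002 0 0.003 0 0 0" --pt "45 -0.002 0.02 0.003 0 0 0" --pt "45 -0.002 0.04 0.003 0 0 0" --pt "45 -0.002 0.04 0.003 0 0 0"

```text
t: 18.55
position: [0.5469, -0.3818, 0.1084]
eef_rot: [-1.569, 0.003, -0.339]
wrist_force: [-0.1, 0.5, -0.7]
opening: 0.564
```

```bash
python3 -c "
from h import *
plan((549,-387.5,52,-20))
n='scene'
p,d=arm.read_camera(n); cv2.imwrite('pics/s6.png',cv2.resize(p[90:190,90:210,::-1],None,fx=5,fy=5,interpolation=cv2.INTER_CUBIC))"
```

```text
t 18.55 pos [ 546.9 -381.8  108.4] rot [-89.9   0.2 -19.4] open 0.564 F [-0.1  0.5 -0.7]
(549, -387.5, 52, -20) shift [ 0.004   0.0563 -0.0048] turn [-0.0015  0.0104 -0.0026] rows 0.9
```

View pics/s6.png

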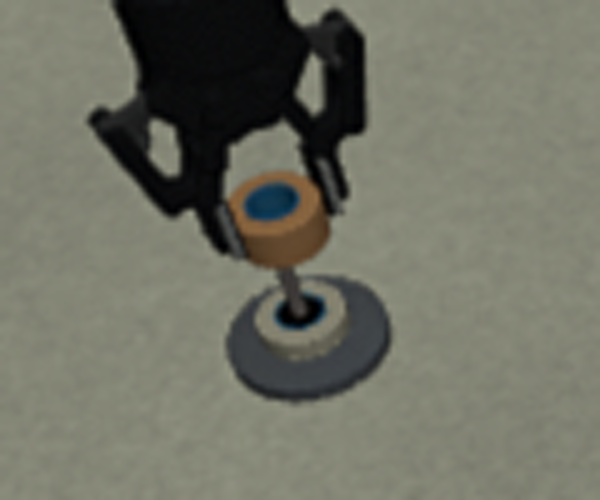

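Request:
play_rows --pt "45 0.004 0 -0.005 -0.002 0.01 -0.003" --pt "45 0.004 0 -0.005 -0.002 0.01 -0.003" --pt "45 0.004 0 -0.005 -0.002 0.01 -0.003" --pt "45 0.004 0 -0.005 -0.002 0.01 -0.003"

```text
t: 19.1
position: [0.5507, -0.3904, 0.1101]
eef_rot: [-1.573, -0.005, -0.35]
wrist_force: [0.1, -0.0, -0.8]
opening: 0.566
```

```bash
cat > m.py <<'E'
from h import *
from scipy.optimize import least_squares
n='scene'
plan((549,-387.5,52,-20))
p,d=arm.read_camera(n); W=cloud(n,p,d); q=p.astype(int)
m=(abs(W[...,0]-.55)<.06)&(abs(W[...,1]+.39)<.06)&(q[...,0]-q[...,2]>25)&(W[...,2]>.05)&(W[...,2]<.16)
X=W[m]; zt=np.percentile(X[:,2],95); s=X[X[:,2]<zt-.005]
r=least_squares(lambda c:np.hypot(s[:,0]-c[0],s[:,1]-c[1])-.025,[.55,-.39],loss='soft_l1',f_scale=.001); print('roll',r.x,len(s),zt)
z=np.load('scene0.npz'); W=cloud(n,z['p'],z['d']); 
s=W[(np.hypot(W[...,0]-.549,W[...,1]+.39)<.032)&(W[...,2]>.016)&(W[...,2]<.023)]
r=least_squares(lambda c:np.hypot(s[:,0]-c[0],s[:,1]-c[1])-.025,[.55,-.39],loss='soft_l1',f_scale=.001); print('stand roll',r.x,len(s))
s=W[(np.hypot(W[...,0]-.549,W[...,1]+.39)<.015)&(W[...,2]>.032)]
r=least_squares(lambda c:np.hypot(s[:,0]-c[0],s[:,1]-c[1])-.0045,[.548,-.392],loss='soft_l1',f_scale=.001); print('spindle',r.x,len(s))
plan()
E
python3 m.py
```

```text
t 19.1 pos [ 550.7 -390.4  110.1] rot [-90.1  -0.3 -20.1] open 0.566 F [ 0.1 -0.  -0.8]
(549, -387.5, 52, -20) shift [-0.0029  0.0581  0.0023] turn [ 0.0018 -0.001   0.0045] rows 0.9
roll [ 0.54890211 -0.39545912] 111 0.11025602452035177
stand roll [ 0.547295   -0.39354462] 48
spindle [ 0.54730299 -0.3924826 ] 42
t 19.15 pos [ 550.6 -390.4  110. ] rot [-90.1  -0.2 -20.1] open 0.57 F [-0.5 -0.1 -1. ]
```

Request:
play_rows --pt "45 -0.002 0.015 0.001 0 0 0" --pt "45 -0.002 0.03 0.001 0 0 0" --pt "45 -0.002 0.045 0.001 0 0 0" --pt "45 -0.002 0.055 0.001 0 0 0" --pt "45 -0.002 0.055 0.001 0 0 0"

```text
t: 19.77
position: [0.5486, -0.3884, 0.0534]
eef_rot: [-1.572, -0.002, -0.35]
wrist_force: [0.2, -0.1, 0.7]
opening: 0.563
```

```bash
python3 m.py
```

```text
t 19.77 pos [ 548.6 -388.4   53.4] rot [-90.1  -0.1 -20.1] open 0.563 F [ 0.2 -0.1  0.7]
(549, -387.5, 52, -20) shift [0.0001 0.0014 0.001 ] turn [ 0.0012 -0.0009  0.0022] rows 0.0
roll [ 0.55 -0.39] 0 0.053777743875285736
stand roll [ 0.547295   -0.39354462] 48
spindle [ 0.54730299 -0.3924826 ] 42
t 19.82 pos [ 549.1 -388.8   54.3] rot [-90.1  -0.2 -20.1] open 0.564 F [ 1.   0.4 -0.4]
```

Down over the spindle without contact force. Lowering the last ~2–3 mm.

Request:
play_rows --pt "45 0 0.001 0 0 0 0" --pt "45 0 0.002 0 0 0 0" --pt "45 0 0.003 0 0 0 0" --pt "45 0 0.003 0 0 0 0"

```text
t: 20.32
position: [0.5494, -0.3889, 0.0519]
eef_rot: [-1.573, -0.004, -0.35]
wrist_force: [0.1, -0.5, -0.7]
opening: 0.562
```

Request:
play_rows --pt "45 0 0.001 0 0 0 0" --pt "45 0 0.002 0 0 0 0" --pt "45 0 0.002 0 0 0 0"

```text
t: 20.7
position: [0.5495, -0.3891, 0.0512]
eef_rot: [-1.573, -0.005, -0.35]
wrist_force: [-2.6, 2.1, 8.4]
opening: 0.567
```

Request:
play_rows --pt "62 0 0 0 0 0 0" --pt "80 0 0 0 0 0 0" --pt "80 0 -0.005 0 0 0 0" --pt "80 0 -0.05 0 0 0 0" --pt "80 0 -0.1 0 0 0 0"

```text
t: 21.32
position: [0.5483, -0.3881, 0.1501]
eef_rot: [-1.572, -0.002, -0.35]
wrist_force: [1.5, -0.6, -0.8]
opening: 0.802
```

```bash
python3 -c "
from h import *
plan((470,-180,180,-15),(462,-9,130,-15.6),(462,-9,80,-15.6))"
```

```text
t 21.32 pos [ 548.3 -388.1  150.1] rot [-90.1  -0.1 -20.1] open 0.802 F [ 1.5 -0.6 -0.8]
(470, -180, 180, -15) shift [-0.1449 -0.0304  0.1686] turn [ 0.0012 -0.0882  0.002 ] rows 3.6
(462, -9, 130, -15.6) shift [-0.052   0.05    0.1631] turn [0.     0.0105 0.    ] rows 2.9
(462, -9, 80, -15.6) shift [ 0.    0.05 -0.  ] turn [0. 0. 0.] rows 0.8
```

Request:
play_rows --pt "100 -0.145 -0.03 0.169 0.001 -0.088 0.002" --pt "100 -0.145 -0.03 0.169 0.001 -0.088 0.002" --pt "100 -0.145 -0.03 0.169 0.001 -0.088 0.002" --pt "100 -0.145 -0.03 0.169 0.001 -0.088 0.002"

```text
t: 21.82
position: [0.4694, -0.1778, 0.1796]
eef_rot: [-1.571, -0.002, -0.261]
wrist_force: [0.3, 0.5, -0.6]
opening: 1.001
```

Request:
play_rows --pt "100 -0.052 0.05 0.163 0 0.01 0" --pt "100 -0.052 0.05 0.163 0 0.01 0" --pt "100 -0.052 0.05 0.163 0 0.01 0" --pt "100 -0.052 0.05 0.163 0 0.01 0" --pt "100 -0.052 0.05 0.163 0 0.01 0"

```text
t: 22.45
position: [0.4631, -0.0095, 0.1291]
eef_rot: [-1.572, -0.003, -0.271]
wrist_force: [0.0, -1.7, 0.1]
opening: 1.003
```

```bash
python3 -c "
from h import *
plan((461,-9,80,-15.7),(461,-9,27,-15.7))
n='top'
p,d=arm.read_camera(n); cv2.imwrite('pics/t7.png',cv2.resize(p[100:260,260:480,::-1],None,fx=3,fy=3))
fit(n,p,d,(425,198),.035,.056,.05)
n='scene'
p,d=arm.read_camera(n); fit(n,p,d,(148,152),.042,.056,.05)"
```

```text
t 22.45 pos [463.1  -9.5 129.1] rot [-90.1  -0.2 -15.5] open 1.003 F [ 0.  -1.7  0.1]
(461, -9, 80, -15.7) shift [-0.0023  0.0491 -0.    ] turn [0.0014 0.0026 0.003 ] rows 0.8
(461, -9, 27, -15.7) shift [ 0.     0.053 -0.   ] turn [0. 0. 0.] rows 0.8
top    c=(545.8,-387.7) size=54.1x49.4 ang=88.7 zmed=48.1 n=326
scene  c=(551.3,-389.3) size=58.6x52.3 ang=73.0 zmed=48.8 n=208
```

View pics/t7.png

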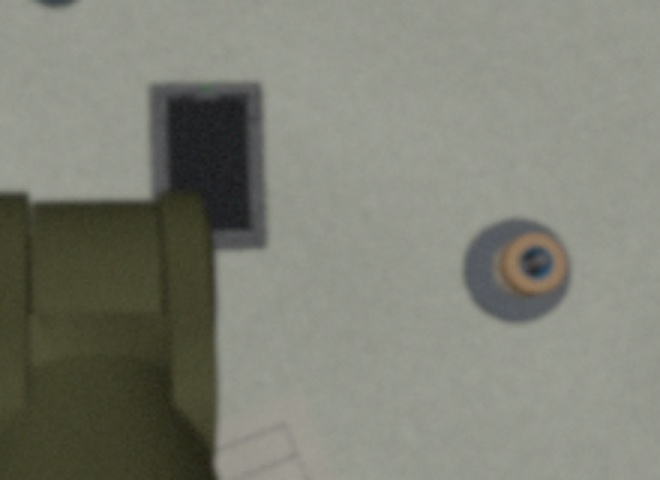

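The tape roll sits on the spindle (crop 535,262), its top at about 49 mm as expected. Now the meter.

Request:
play_rows --pt "100 -0.002 0.05 0 0.001 0.003 0.003" --pt "100 -0.002 0.09 0 0.001 0.003 0.003" --pt "100 -0.002 0.103 0 0.001 0.003 0.003" --pt "75 -0.002 0.103 0 0.001 0.003 0.003" --pt "55 -0.002 0.103 0 0.001 0.003 0.003" --force 40

```text
t: 23.18
position: [0.4623, -0.0092, 0.0272]
eef_rot: [-1.57, -0.001, -0.276]
wrist_force: [-2.5, -0.6, 2.9]
opening: 0.623
```

Request:
play_rows --pt "52 0 0 0 0 0 0" --pt "52 0 0 0 0 0 0" --pt "52 0 0 0 0 0 0"

```text
t: 23.55
position: [0.4624, -0.0091, 0.0272]
eef_rot: [-1.571, -0.002, -0.275]
wrist_force: [-1.1, -0.9, 6.7]
opening: 0.626
```

```bash
python3 -c "
from h import *
plan((461,-9,110,-15.7),(550,-70,110,-55),(644,-127.5,110,-90.3))"
```

```text
t 23.55 pos [462.4  -9.1  27.2] rot [-90.   -0.1 -15.8] open 0.626 F [-1.1 -0.9  6.7]
(461, -9, 110, -15.7) shift [-0.0012 -0.0828 -0.0003] turn [-0.0002 -0.0011  0.0021] rows 1.3
(550, -70, 110, -55) shift [ 0.1022 -0.     -0.0346] turn [-0.      0.6859 -0.    ] rows 3.7
(644, -127.5, 110, -90.3) shift [0.101 0.    0.044] turn [0.     0.6161 0.    ] rows 3.3
```

Request:
play_rows --pt "52 0 -0.03 0 0 0 0" --pt "52 0 -0.083 0 0 0 0" --pt "52 0 -0.083 0 0 0 0"

```text
t: 23.92
position: [0.4647, -0.0088, 0.1129]
eef_rot: [-1.569, -0.007, -0.275]
wrist_force: [0.6, -0.1, -1.8]
opening: 0.625
```

Request:
play_rows --pt "52 0.102 0 -0.035 0 0.686 0" --pt "52 0.102 0 -0.035 0 0.686 0" --pt "52 0.102 0 -0.035 0 0.686 0" --pt "52 0.102 0 -0.035 0 0.686 0" --pt "52 0.102 0 -0.035 0 0.686 0"

```text
t: 24.55
position: [0.5492, -0.0702, 0.1078]
eef_rot: [-1.572, 0.001, -0.96]
wrist_force: [0.1, 0.3, -1.4]
opening: 0.618
```

Request:
play_rows --pt "52 0.101 0 0.044 0 0.616 0" --pt "52 0.101 0 0.044 0 0.616 0" --pt "52 0.101 0 0.044 0 0.616 0" --pt "52 0.101 0 0.044 0 0.616 0" --pt "52 0.101 0 0.044 0 0.616 0"

```text
t: 25.18
position: [0.6433, -0.1277, 0.1079]
eef_rot: [-1.572, 0.0, -1.574]
wrist_force: [0.1, 0.8, -1.3]
opening: 0.623
```

```bash
python3 -c "
from h import *
n='scene'
p,d=arm.read_camera(n); cv2.imwrite('pics/s8.png',cv2.resize(p[120:270,120:320,::-1],None,fx=4,fy=4,interpolation=cv2.INTER_CUBIC))
plan((644,-127.5,60,-90.3),(644,-127.5,41,-90.3))
np.savez('b.npz',p=p,d=d)
W=cloud(n,p,d); m=(abs(W[...,0]-.645)<.07)&(abs(W[...,1]+.127)<.045)&(W[...,2]>.095)&(W[...,2]<.116)
X=(W[m][:,:2]*1000).astype('float32'); print(len(X),np.percentile(X,[1,99],axis=0)); print(cv2.minAreaRect(X),np.median(W[m][:,2]))"
```

```text
t 25.23 pos [ 643.3 -127.7  108.1] rot [-90.1   0.  -90.2] open 0.621 F [ 1.  -0.3 -2.4]
(644, -127.5, 60, -90.3) shift [-0.0002  0.0481  0.0008] turn [ 0.0014  0.0019 -0.0003] rows 0.8
(644, -127.5, 41, -90.3) shift [ 0.     0.019 -0.   ] turn [0. 0. 0.] rows 0.3
616 [[ 597.9239563  -156.38227158]
 [ 691.6604248   -87.33512268]]
((650.1823120117188, -122.9039077758789), (88.504638671875, 83.406005859375), 22.40863037109375) 0.10991241157685316
```

View pics/s8.png

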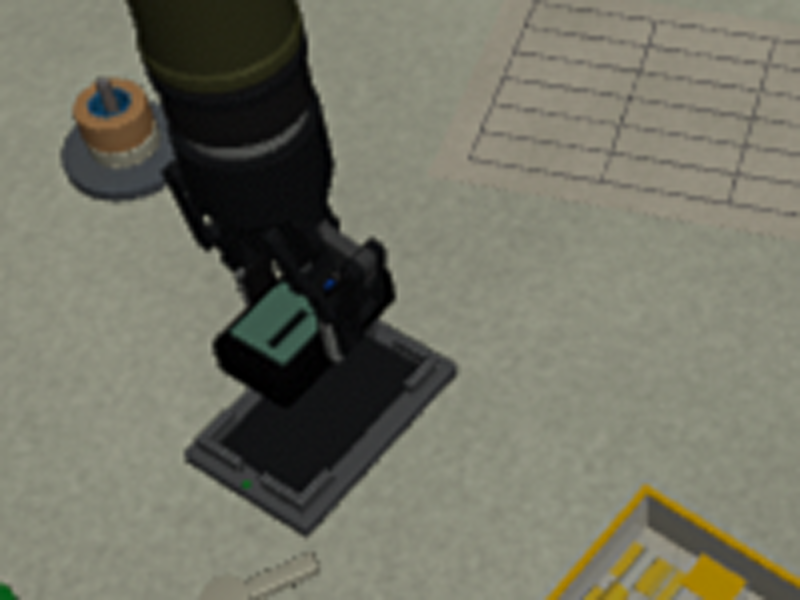

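The meter hangs level, screen up, above the tray (crop 275,340), aligned with the bay; the tape roll is down on the stand (112,110). Lowering slowly.

Request:
play_rows --pt "52 0 0.025 0.001 0 0.002 0" --pt "52 0 0.045 0.001 0 0.002 0" --pt "52 0 0.055 0.001 0 0.002 0" --pt "52 0 0.061 0.001 0 0.002 0" --pt "52 0 0.064 0.001 0 0.002 0"

```text
t: 25.85
position: [0.6449, -0.1278, 0.0447]
eef_rot: [-1.571, 0.0, -1.578]
wrist_force: [-0.4, -0.1, -1.5]
opening: 0.621
```

Request:
play_rows --pt "52 0 0.001 0 0 0 0" --pt "52 0 0.001 0 0 0 0"

```text
t: 26.1
position: [0.6449, -0.1279, 0.044]
eef_rot: [-1.571, 0.0, -1.579]
wrist_force: [1.4, -0.2, -1.1]
opening: 0.623
```

Request:
play_rows --pt "52 0 0.001 0 0 0 0" --pt "52 0 0.002 0 0 0 0" --pt "52 0 0.003 0 0 0 0" --pt "52 0 0.004 0 0 0 0" --pt "52 0 0.004 0 0 0 0"

```text
t: 26.72
position: [0.6445, -0.1279, 0.0394]
eef_rot: [-1.572, 0.0, -1.579]
wrist_force: [0.6, 0.6, -1.7]
opening: 0.626
```

Request:
play_rows --pt "52 0 0.001 0 0 0 0" --pt "52 0 0.001 0 0 0 0"

```text
t: 26.98
position: [0.6446, -0.1278, 0.0393]
eef_rot: [-1.571, 0.0, -1.579]
wrist_force: [-2.7, 0.3, 4.5]
opening: 0.627
```

Request:
play_rows --pt "68 0 0 0 0 0 0" --pt "75 0 0 0 0 0 0" --pt "85 0 0 0 0 0 0" --pt "85 0 -0.01 0 0 0 0" --pt "85 0 -0.06 0 0 0 0"

```text
t: 27.6
position: [0.6419, -0.1273, 0.0962]
eef_rot: [-1.578, 0.001, -1.579]
wrist_force: [-0.1, 0.3, -0.9]
opening: 0.85
```

```bash
python3 -c "
from h import *
plan((600,-122,180,-90.3),(450,-300,250,-40))"
```

```text
t 27.6 pos [ 641.9 -127.3   96.2] rot [-90.4   0.1 -90.5] open 0.85 F [-0.1  0.3 -0.9]
(600, -122, 180, -90.3) shift [-0.0051 -0.0835 -0.0426] turn [ 0.0074 -0.003  -0.0015] rows 1.5
(450, -300, 250, -40) shift [ 0.1788 -0.07   -0.1491] turn [ 0.     -0.8779  0.    ] rows 4.7
```

Request:
play_rows --pt "85 -0.005 -0.05 0 0 0 0" --pt "85 -0.005 -0.083 -0.043 0 0 0" --pt "85 -0.005 -0.083 -0.043 0 0 0"

```text
t: 27.98
position: [0.6018, -0.1228, 0.1857]
eef_rot: [-1.567, -0.001, -1.579]
wrist_force: [1.4, 1.0, 0.1]
opening: 0.848
```

Request:
play_rows --pt "85 0.179 -0.07 -0.149 0 -0.878 0" --pt "85 0.179 -0.07 -0.149 0 -0.878 0" --pt "85 0.179 -0.07 -0.149 0 -0.878 0" --pt "85 0.179 -0.07 -0.149 0 -0.878 0" --pt "85 0.179 -0.07 -0.149 0 -0.878 0"

```text
t: 28.6
position: [0.45, -0.3034, 0.2527]
eef_rot: [-1.572, -0.001, -0.7]
wrist_force: [-0.1, -0.5, -0.4]
opening: 0.848
```

Request:
play_rows --pt "85 0 0 0 0 0 0" --pt "85 0 0 0 0 0 0" --pt "85 0 0 0 0 0 0" --pt "85 0 0 0 0 0 0"

```text
t: 29.1
position: [0.4517, -0.2998, 0.2513]
eef_rot: [-1.571, 0.001, -0.701]
wrist_force: [-1.6, 0.1, -0.8]
opening: 0.848
```

```bash
python3 -c "
from h import *
plan()
p,d=arm.read_camera('top'); cv2.imwrite('pics/t9.png',cv2.resize(p[90:310,70:470,::-1],None,fx=2,fy=2))
print('meter');fit('top',p,d,(329,155),.032,.06,.042)
print('blue');fit('top',p,d,(115,197),.06,.075,.063)
print('yellow');fit('top',p,d,(221,141),.06,.075,.063)
W=cloud('top',p,cv2.medianBlur(d,3)); X=W[120:160,205:238].reshape(-1,3); s=X[X[:,2]>.053]
B=W[115:168,198:246].reshape(-1,3); s=B[(B[:,2]>.0565)&(abs(B[:,0]-.68)<.06)&(abs(B[:,1]-.146)<.045)]; print('ypack',len(s),np.percentile(s,[2,50,98],axis=0).round(3)); r=cv2.minAreaRect((s[:,:2]*1000).astype('float32')); print(r)
print('pot');fit('top',p,d,(215,238),.05,.08,.063)
p,d=arm.read_camera('scene'); cv2.imwrite('pics/s9.png',cv2.resize(p[100:360,80:500,::-1],None,fx=1.9,fy=1.9))
print('meter');fit('scene',p,d,(201,220),.034,.06,.042)"
```

```text
t 29.1 pos [ 451.7 -299.8  251.3] rot [-90.    0.1 -40.1] open 0.848 F [-1.6  0.1 -0.8]
meter
top    c=(639.5,-124.4) size=102.0x54.8 ang=-1.9 zmed=41.3 n=839
blue
top    c=(544.9,413.9) size=110.0x33.0 ang=10.2 zmed=62.8 n=543
yellow
top    c=(682.8,147.9) size=108.4x31.6 ang=-0.7 zmed=62.5 n=513
ypack 534 [[0.63  0.133 0.059]
 [0.682 0.148 0.062]
 [0.734 0.163 0.064]]
((682.2905883789062, 148.18002319335938), (30.04749298095703, 109.0242919921875), 88.58678436279297)
pot
top    c=(435.5,161.3) size=43.2x40.5 ang=88.7 zmed=62.3 n=248
meter
scene  c=(645.7,-123.4) size=102.5x58.6 ang=-0.4 zmed=41.8 n=787
```

View pics/t9.png

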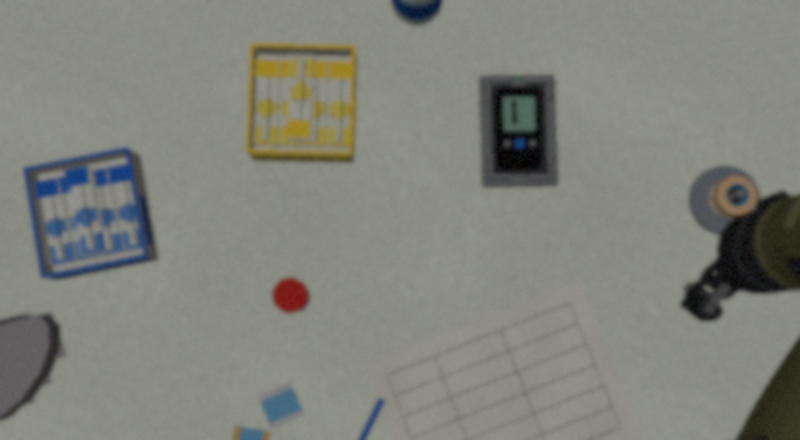

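View pics/s9.png

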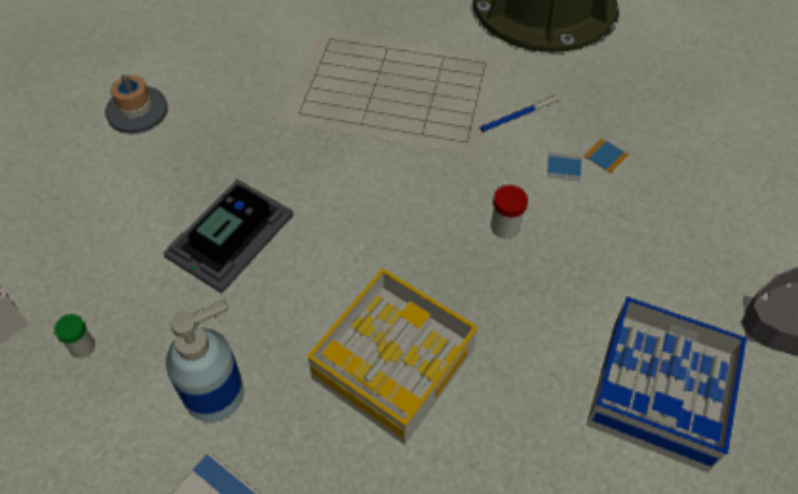

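Both final views show everything in place. The packs are in their boxes, the roll is over the spindle, the meter is in the bay with its screen up, and the pot is at the same spot as before. Handing in.

```bash
python3 -c "
from plant import arm
print(arm.finish_job())"
```

```text
the job is handed in; nothing more can be done
None
```

I did the job in the order asked (blue pack, yellow pack, tape roll, meter) and handed it in at about 29 s with the gripper clear of everything. `finish_job` gives no verdict.

The last camera checks showed:

| Item | Result |
|---|---|
| Blue pack | On its bed, about 2 mm off the box centre, within 0.1° of the box's length, top at 62.8 mm (should be 63) |
| Yellow pack | On its bed, about 4 mm off the box centre, about 2° off lengthwise, top at 62.5 mm; it lies end for end to the others, which is allowed |
| Tape roll | On the spindle and down on the white roll, top measured at 48–49 mm (should be 50; the cameras read heights 1–2 mm low) |
| Meter | Screen up in the bay between the guards, top at about 41.5 mm (should be 42), about 4 mm off the tray centre and 0.2–1.6° off; lowered to light contact (about 6 N) before release |
| Pot | Same position as at the start |

- **Cameras:** the two disagreed by 3–6 mm in x, more than the stated 2 mm, but within the clearance everywhere. I aimed between them or worked relative to one camera.
- **Arm:** commanded and measured positions differed by up to about 3 mm. I corrected for this over the spindle and the yellow box.
- **Contact forces:** the highest wrist force I read was about 12 N.

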